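Catch the crayon blocks from the desk dispenser

ROBOT

A 6-joint arm with a two-finger parallel gripper is mounted at the origin on the work surface. World frame = base frame: x ahead of the robot, y to its left, z up, the work surface at z = 0. Lengths are in mm, angles in rad, forces in N, time in s.
With the tool pointing down it reaches from about 300 to 775 mm from the base axis. Payload 14.6 kg.
Tool frame: the origin (TCP) lies midway between the tips of the shut fingers; the grasp point (between the pads) lies behind it (manip.grip_depth is the z of the grasp point in the tool frame, in mm); z points along the fingers, y is the line along which they close (so a half turn about z gives the same grasp; the last joint's range is limited). The gripper opens to 94 mm and grips with 3 to 60 N. Pads are 16 mm wide; open, the fingers measure 119 mm over their backs; the gripper's body (75 mm by 177 mm) begins 78 mm behind the grasp point.
Start: joints at [1.086, 0.3, 1.521, -0, 1.321, -0.067], TCP at [223.159, 502.682, 180.246] pointing down, gripper open.
Joint ranges: [-3.03, 3.03], [-0.79, 2.21], [0.23, 2.52], [-1.04, 4.18], [0, 3.07], [-2.55, 2.55]. Speed limits (rad/s): [2.22, 2.22, 2.57, 3.14, 3.14, 3.14].

INTERFACE

Orientations are given as [roll, pitch, yaw] about the fixed x, y, z axes, in that order (R = Rz(yaw) Ry(pitch) Rx(roll)).
In Python, from cell import manip gives the robot as it stands.
- The arm moves only by the shell command python3 nudge.py FILE [OPENING] [FORCE], which reads ROWS from the file FILE. ROWS is a JSON object whose key "motion" holds a list of rows, 1 to 5 of them, each of 6 numbers: dx, dy, dz in normalised numbers (1 is 0.75 m), then a rotation vector rx, ry, rz in normalised numbers (1 is pi rad); each row is the pose to reach, as a shift and turn from the pose commanded when the command began, along the tool's axes at that moment; what a row does not reach only later rows make up. A row lasts 1/10 s, in which the tool goes at most 50 mm and 0.15 rad, less where a joint would pass 70% of its speed; a pose out of reach is approached as far as the arm can. OPENING is the finger opening in mm, set as the command begins (- or left out keeps the last). The fingers move at their own pace and stop on an object; FORCE is the grip in N (left out, the last holds). Time passes only in rows, so rows that do not move let the fingers close. It prints the time, the measured TCP pose, the force, the opening and the grip force at its end. A shift or turn number past 1, either way, is cut back to 1. Input that does not fit is refused with a message, and nothing moves.
- manip.read_state(): the state, without advancing time (a new reading comes with each control period).
- manip.camera(name): name is "scene" or "top" or "wrist"; returns (picture, depth): 400x640x3 uint8, red, green, blue; 400x640 float32, mm along the optical axis (not along the pixel's ray), 0 where there is no reading.
- manip.camera_info(name): a dict with "K" (3x3 intrinsics, pixels), "dist" ([k1, k2, p1, p2, k3] as OpenCV has them; the pictures are not rectified), "rvec" (rotation vector, rad) and "tvec" (3), from world to camera coordinates, as OpenCV has them; the wrist camera has in their place "mount" (4x4, takes a point from camera to tool coordinates, whose origin is the TCP and whose axes are the flange's). Camera axes: x right, y down, z forward; pixel columns grow to the right and rows downward; lengths in mm; the calibration is good to about 2 mm. A picture is of the moment at which its call begins: read the wrist's pose just before it. camera_info takes no time and is no camera call.
- manip.sign_off(): hands the job in; it is judged then, once.
The state is a dict: "clock": time; "joints": joint angles; "qd": joint speeds; "effort": joint torques, N m; "eef_pos": TCP position; "eef_rot": TCP orientation; "wrist_force": force on the tool from outside, world axes, zero at the start; "moment": the same for the moment, N m; "finger_gap": finger opening in mm; "finger_force": force on a finger pad.
Only numpy, scipy, OpenCV 4.12 (cv2) and the standard library are available. Lean on these libraries where they do the work, as an engineer would, in place of code of your own. Each camera call takes 0.05 s, during which the arm holds its last target. There are 200 camera calls.

TASK

Pick up the empty blue dish by its handle, hold it under the crayon dispenser's chute and push the green paddle back with the dish's far wall, so that the gate drops and both crayon blocks (red and yellow) slide into the dish while you hold it up. Then set the blue dish down upright on the desk with both blocks in it and let go. No block may land on the desk.

Things in the scene. Friction and masses are not known exactly. Their poses are not given: they have to be found in the camera images.
- blue_dish: Empty blue plastic dish, 0.14 kg, 120 (x) by 100 (y) by 50 mm tall, walls and floor 4 mm. Origin: centre of the dish's underside, handle not counted; z up, x to the far wall 60 mm away. Blue handle bar toward -x: 14 mm wide, 18 tall, mid-height 36 mm, from x -60 to -159; grip it near x -115, fingers closing along y. (A like orange dish holding charcoal is not the one.)
- dispenser: Fixed open aluminium chute, clear sides, plywood stand. Origin: on the desk below the chute's lower end (lip); z up, x points up-chute, away from the robot. Slope 40 deg, 36 mm wide, floor 150 mm high at the lip. Gate at the lip, lowest point always over 110 mm. Blocks land 20 to 70 mm in front of the lip (x -20 to -70), under 1 s after it opens. Stand from x +85 to +195; top 300 high.
- red_block: Red crayon block 30 x 22 x 16 mm, about 15 g, lying in the chute against the gate. Origin: centre of its 30 x 22 underside.
- yellow_block: Yellow crayon block of the same size, lying in the chute just behind the red one. Origin: centre of its 30 x 22 underside.
- paddle (a point): Centre of the front (robot-side) face of the green paddle, 64 mm wide, 50 tall, hung under the lip, 67 to 117 mm above the desk, 15 mm before the lip. Pushed along the dispenser's x it lowers the gate: open at 25 mm, 35 is a good push, stop at about 42; spring 3 to 6 N recloses it. It sinks 25 mm as it goes. Hold the dish's underside 35 to 45 mm up and square to it.

How it is judged:
By the outcome, as a careful person would: the job done as asked, in the order asked, and still so for the second after the job is handed in, with the robot touching nothing.
It also fails if it takes over 48 s, if anything falls off the work surface, if the arm or the gripper's body presses on something with over 40 N, if the wrist force passes 120 N, or if a joint passes its speed limit or range.

## Working session

There is one attempt and no reset: what is moved stays moved. The work goes in short steps, Python scripts to look and compute and a shell command to move; the robot and the scene stay as the last step left them, time stands still between calls to the robot, and variables do not carry over. Pictures are saved under pics/ and viewed, at most 10 in all, crops included, and the job is handed in when it is done.

```bash
mkdir -p pics; ls; cat > h.py <<'E'
import numpy as np, cv2
from cell import manip
from scipy.spatial.transform import Rotation as R
def cloud(name):
    i=manip.camera_info(name); s=manip.read_state(); im,d=manip.camera(name)
    v,u=np.indices(d.shape); n=cv2.undistortPoints(np.stack([u.ravel(),v.ravel()],1).astype(np.float64)[:,None],np.array(i["K"]),np.array(i["dist"]))[:,0]
    c=np.c_[n,np.ones(len(n))]*d.reshape(-1,1)
    if "mount" in i:
        M=np.array(i["mount"]); t=c@M[:3,:3].T+M[:3,3]
        w=t@R.from_euler('xyz',s["eef_rot"]).as_matrix().T+np.array(s["eef_pos"])
    else:
        Rm=cv2.Rodrigues(np.array(i["rvec"],float))[0]; w=(c-np.array(i["tvec"]).ravel())@Rm
    w[d.ravel()<=0]=np.nan
    return im,w.reshape(*d.shape,3)
E
python3 - <<'E'
from h import *
print(manip.read_state(), manip.grip_depth)
for n in("top","scene"):
    im,w=cloud(n); np.savez(f"{n}.npz",im=im,w=w); cv2.imwrite(f"pics/{n}.png",im[:,:,::-1])
E
```

```text
cell.py
nudge.py
pics
{'clock': 0.0, 'joints': array([ 1.08639261e+00,  3.00474828e-01,  1.52156077e+00, -1.46156759e-05,
        1.32070727e+00, -6.66395862e-02]), 'qd': array([ 0.00093951, -0.00098595,  0.00086583, -0.00117247, -0.00092774,
       -0.00026152]), 'effort': array([-2.42972907e-03, -5.31793892e+01, -3.52745891e+01,  7.08580320e-02,
        2.42775731e-02, -8.43403086e-05]), 'eef_pos': array([223.03784074, 502.43383695, 179.69289453]), 'eef_rot': array([-3.14044404e+00, -6.24682401e-05,  2.72383212e+00]), 'wrist_force': array([-0.46795957,  0.32414155, -0.47284906]), 'moment': array([ 0.00518924,  0.0077461 , -0.00294301]), 'finger_force': 0.0, 'finger_gap': 93.9457585271423} -18.8
```

View pics/top.png

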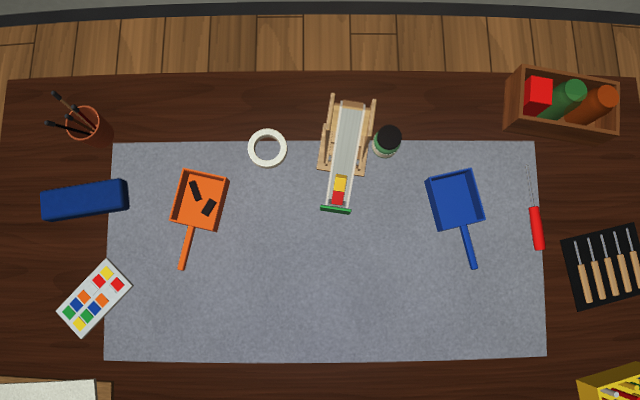

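View pics/scene.png

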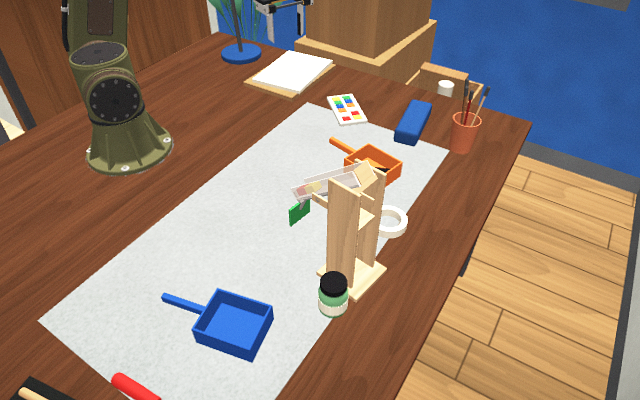

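The top view shows the blue dish at about (455,200) with its handle end at (473,268). The green paddle is at (335,209) and the chute runs up to (350,105). Next I fit the poses.

```bash
python3 - <<'E'
from h import *
for n,roi in(("top",(410,150,500,280)),("scene",(150,280,290,370))):
    z=np.load(n+".npz"); im,w=z["im"],z["w"]
    x0,y0,x1,y1=roi
    hsv=cv2.cvtColor(im,cv2.COLOR_RGB2HSV); m=np.zeros(im.shape[:2],bool)
    m[y0:y1,x0:x1]=((hsv[...,1]>130)&(abs(hsv[...,0].astype(int)-110)<14))[y0:y1,x0:x1]
    p=w[m]; p=p[np.isfinite(p).all(1)]
    hi=p[(p[:,2]>44)&(p[:,2]<58)]; r=cv2.minAreaRect(hi[:,:2].astype(np.float32)); print(n,len(p),"rim",r,np.percentile(p[:,2],[1,50,99]))
    c=np.array(r[0]); hd=p[(np.linalg.norm(p[:,:2]-c,axis=1)>85)&(p[:,2]>30)]
    print(" handle mean",hd.mean(0),"far",np.linalg.norm(hd[:,:2]-c,axis=1).max(), "dir",cv2.fitLine(hd[:,:2].astype(np.float32),2,0,.01,.01).ravel())
    g=(abs(hsv[...,0].astype(int)-65)<18)&(hsv[...,1]>120); g[:, :280]=0; g[:, 360:]=0; g[:190]=0; g[230:]=0
    q=w[g]; q=q[np.isfinite(q).all(1)]; print(" green",len(q),q.min(0),q.max(0),cv2.minAreaRect(q[:,:2].astype(np.float32)))
z=np.load("top.npz");im,w=z["im"],z["w"]
hsv=cv2.cvtColor(im,cv2.COLOR_RGB2HSV)
for nm,m in(("red",(hsv[...,0]<6)&(hsv[...,1]>150)),("yel",(abs(hsv[...,0].astype(int)-25)<6)&(hsv[...,1]>150))):
    m[:170]=0;m[210:]=0;m[:,:325]=0;m[:,355:]=0; print(nm,np.nanmean(w[m],0),m.sum())
# chute sampling: rows along
for v in range(105,212,8): print(v,[np.round(w[v,u]).tolist() for u in ((300-0,)and(int(350-(v-105)*0.14),))])
E
```

```text
top 3010 rim ((609.4813232421875, -300.6558532714844), (217.1604766845703, 101.25421142578125), 11.915178298950195) [ 0.19002095  7.06639056 53.21412262]
 handle mean [ 658.69160235 -290.28990583   44.39430376] far 118.1146291610417 dir [ 9.7694206e-01  2.1350467e-01  6.5869159e+02 -2.9028992e+02]
 green 100 [620.97219182 -50.4090514   72.76423007] [634.86178971  10.338258   120.84217594] ((628.0883178710938, -20.07781410217285), (61.21901321411133, 5.447457313537598), 81.03299713134766)
scene 4258 rim ((609.1315307617188, -301.0478515625), (218.53379821777344, 102.10888671875), 13.00405502319336) [ 1.35634686 17.75786744 51.24941961]
 handle mean [ 674.69174445 -291.09496974   43.31536705] far 119.1315492668837 dir [ 9.7841769e-01  2.0663682e-01  6.7469177e+02 -2.9109497e+02]
 green 290 [619.30549297 -52.77348888  67.9909385 ] [634.33865426  10.59469684 119.29943911] ((627.0078735351562, -21.127460479736328), (64.03876495361328, 6.937325954437256), 81.15291595458984)
red [641.01233541 -22.42976016 171.51529311] 142
yel [666.61679756 -26.37613302 191.37686078] 177
105 [[782.0, -41.0, 294.0]]
113 [[778.0, -39.0, 264.0]]
121 [[766.0, -38.0, 256.0]]
129 [[754.0, -36.0, 248.0]]
137 [[742.0, -35.0, 238.0]]
145 [[730.0, -34.0, 227.0]]
153 [[719.0, -32.0, 211.0]]
161 [[705.0, -31.0, 205.0]]
169 [[692.0, -29.0, 194.0]]
177 [[676.0, -25.0, 197.0]]
185 [[662.0, -23.0, 189.0]]
193 [[649.0, -22.0, 177.0]]
201 [[635.0, -20.0, 167.0]]
209 [[627.0, -20.0, 114.0]]
```

```bash
python3 - <<'E'
import cv2
im=cv2.imread("pics/top.png")[80:230,290:420]; cv2.imwrite("pics/c1.png",cv2.resize(im,None,fx=4,fy=4,interpolation=cv2.INTER_CUBIC))
E
```

```text
(no output)
```

View pics/c1.png

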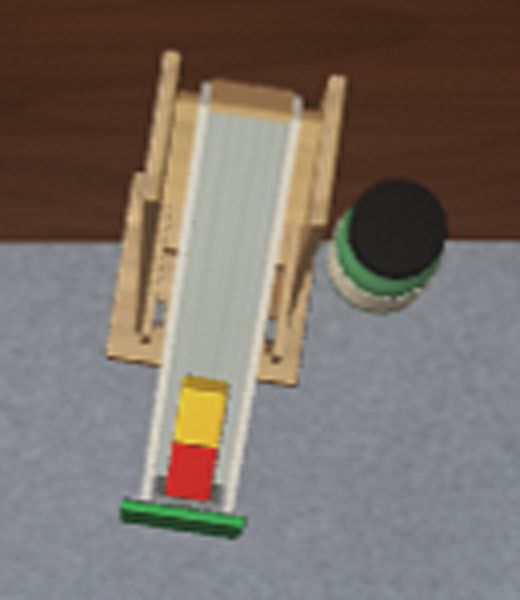

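The crop shows the red block against the gate with the yellow block behind it, and the green paddle tilted about -9° at crop (183,518). The fitted poses are:
- **Dish:** about (657.7, -290.4), yaw 0.213.
- **Paddle:** about (624, -20.6), yaw -0.155.

```bash
cat > tgt.py <<'E'
import sys
from h import *
# delta in tool axes from the present pose to x y z yaw, tool down
a=[float(v) for v in sys.argv[1:5]]; s=manip.read_state()
A=R.from_euler('xyz',s["eef_rot"]); B=R.from_euler('xyz',[np.pi,0,a[3]])
print("delta",A.inv().apply(np.array(a[:3])-s["eef_pos"]).round(1).tolist(),(A.inv()*B).as_rotvec().round(4).tolist(),"j",np.round(s["joints"],2),"t",s["clock"])
E
python3 tgt.py 545.3 -314.7 150 0.213
```

```text
delta [-626.1, -616.1, 30.3] [-0.0006, 0.0013, 2.5108] j [ 1.09  0.3   1.52  0.    1.32 -0.07] t 0.1
```

The rows are not in the units I measure in: shifts go in shares of 0.75 m and turns go in shares of pi rad. I convert before sending: -626 mm is -0.8347, -616 mm is -0.8213, 2.51 rad is 0.799.

```bash
echo '{"motion":[[-0.8347,-0.8213,0.04,0,0,0.799],[-0.8347,-0.8213,0.04,0,0,0.799],[-0.8347,-0.8213,0.04,0,0,0.799],[-0.8347,-0.8213,0.04,0,0,0.799],[-0.8347,-0.8213,0.04,0,0,0.799]]}' > next.json && python3 nudge.py next.json 94 ; python3 tgt.py 545.3 -314.7 150 0.213
```

```text
clock: 0.6
eef_pos: [314.9, 268.4, 171.5]
eef_rot: [-3.141, 0.0, 1.968]
wrist_force: [0.8, 1.1, -0.6]
finger_gap: 93.8
finger_force: 0.0
delta [-626.8, -13.2, 21.5] [-0.0, 0.0001, 1.7552] j [ 0.62 -0.    1.89 -0.    1.25  0.22] t 0.6
```

Converted, -627 mm is -0.836, 21 mm is 0.028, 1.755 rad is 0.5586.

```bash
echo '{"motion":[[-0.836,-0.0173,0.028,0,0,0.5586],[-0.836,-0.0173,0.028,0,0,0.5586],[-0.836,-0.0173,0.028,0,0,0.5586],[-0.836,-0.0173,0.028,0,0,0.5586],[-0.836,-0.0173,0.028,0,0,0.5586]]}' > next.json && python3 nudge.py next.json ; python3 tgt.py 545.3 -314.7 150 0.213
```

```text
clock: 1.1
eef_pos: [408.3, 36.3, 163.4]
eef_rot: [3.141, -0.0, 1.218]
wrist_force: [1.0, 0.8, 0.5]
finger_gap: 93.6
finger_force: 0.0
delta [-282.0, 250.0, 13.4] [0.0002, -0.0003, 1.0046] j [-0.   -0.    1.91  0.    1.23  0.35] t 1.1
```

Converted, -282 mm is -0.376, 250 mm is 0.3333, 1.004 rad is 0.3196.

```bash
echo '{"motion":[[-0.376,0.3333,0.0173,0,0,0.3196],[-0.376,0.3333,0.0173,0,0,0.3196],[-0.376,0.3333,0.0173,0,0,0.3196],[-0.376,0.3333,0.0173,0,0,0.3196],[-0.376,0.3333,0.0173,0,0,0.3196]]}' > next.json && python3 nudge.py next.json ; python3 tgt.py 545.3 -314.7 150 0.213
```

```text
clock: 1.6
eef_pos: [500.5, -195.9, 154.4]
eef_rot: [-3.141, 0.0, 0.467]
wrist_force: [0.6, 0.4, -0.1]
finger_gap: 94.2
finger_force: 0.0
delta [-13.5, 126.2, 4.4] [-0.0003, 0.0002, 0.2542] j [-0.44  0.29  1.59  0.    1.26  0.66] t 1.6
```

Converted, 126 mm is 0.168, -13.5 mm is -0.018, 0.254 rad is 0.0809.

```bash
echo '{"motion":[[-0.018,0.168,0.0059,0,0,0.0809],[-0.018,0.168,0.0059,0,0,0.0809],[-0.018,0.168,0.0059,0,0,0.0809],[-0.018,0.168,0.0059,0,0,0.0809],[-0.018,0.168,0.0059,0,0,0.0809]]}' > next.json && python3 nudge.py next.json ; python3 - <<'E'
from h import *
im,w=cloud("wrist"); cv2.imwrite("pics/w1.png",im[:,:,::-1]); np.savez("w1.npz",im=im,w=w)
hsv=cv2.cvtColor(im,cv2.COLOR_RGB2HSV); m=(hsv[...,1]>130)&(abs(hsv[...,0].astype(int)-110)<14)
p=w[m]; p=p[np.isfinite(p).all(1)]; r=cv2.minAreaRect(p[(p[:,2]>30)&(p[:,2]<60)][:,:2].astype(np.float32)); print(r,len(p))
h=p[(p[:,2]>40)&(p[:,2]<50)&(p[:,0]<590)&(p[:,0]>505)]; print(len(h),h.mean(0),cv2.fitLine(h[:,:2].astype(np.float32),2,0,.01,.01).ravel())
E
python3 tgt.py 545.3 -314.7 17.2 0.213
```

```text
clock: 2.1
eef_pos: [545.4, -311.8, 149.5]
eef_rot: [-3.141, 0.001, 0.219]
wrist_force: [-0.7, -0.1, -0.2]
finger_gap: 94.2
finger_force: 0.0
((608.1508178710938, -300.4425048828125), (218.04119873046875, 99.94673156738281), 12.997843742370605) 13523
940 [ 550.19081643 -311.84037764   43.49939574] [ 9.3866563e-01  3.4482867e-01  5.5019080e+02 -3.1184039e+02]
delta [-0.9, 3.4, 132.8] [-0.0007, 0.0005, 0.0072] j [-0.58  0.5   1.32  0.    1.33  0.77] t 2.15
```

View pics/w1.png

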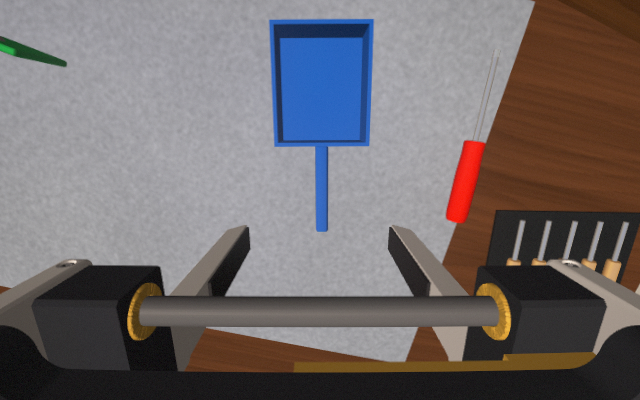

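The wrist view shows the dish square to the tool, with its handle at (321,190) between the fingers. I go down and grip.

Converted, 132 mm is 0.176, 3.2 mm is 0.0043.

```bash
echo '{"motion":[[-0.002,0.0043,0.06,0,0,0],[-0.002,0.0043,0.12,0,0,0],[-0.002,0.0043,0.16,0,0,0],[-0.002,0.0043,0.176,0,0,0],[-0.002,0.0043,0.176,0,0,0]]}' > next.json && python3 nudge.py next.json 94; echo '{"motion":[[0,0,0,0,0,0],[0,0,0,0,0,0],[0,0,0,0,0,0],[0,0,0,0,0,0],[0,0,0,0,0,0]]}' > next.json && python3 nudge.py next.json 0 45;  echo '{"motion":[[0,0,0,0,0,0],[0,0,0,0,0,0],[0,0,0,0,0,0]]}' > next.json && python3 nudge.py next.json 0 45
```

```text
clock: 2.65
eef_pos: [544.7, -314.4, 17.8]
eef_rot: [-3.14, 0.001, 0.221]
wrist_force: [0.9, -0.7, 0.2]
finger_gap: 94.0
finger_force: 0.0
clock: 3.15
eef_pos: [545.1, -315.6, 18.7]
eef_rot: [3.141, -0.0, 0.22]
wrist_force: [-0.6, 0.4, 0.4]
finger_gap: 57.3
finger_force: 0.0
clock: 3.45
eef_pos: [545.0, -315.5, 18.3]
eef_rot: [-3.142, 0.0, 0.22]
wrist_force: [0.0, -0.4, -0.2]
finger_gap: 33.5
finger_force: 0.0
```

Converted, -40 mm is -0.0533, -25 mm is -0.0333.

```bash
echo '{"motion":[[0,0,0,0,0,0],[0,0,0,0,0,0],[0,0,0,0,0,0],[0,0,0,0,0,0],[0,0,0,0,0,0]]}' > next.json && python3 nudge.py next.json 0 45; echo '{"motion":[[0,0,0,0,0,0],[0,0,-0.004,0,0,0],[0,0,-0.0133,0,0,0],[0,0,-0.0333,0,0,0],[0,0,-0.0533,0,0,0]]}' > next.json && python3 nudge.py next.json ; echo '{"motion":[[0,0,0,0,0,0]]}' > next.json && python3 nudge.py next.json
```

```text
clock: 3.95
eef_pos: [545.0, -315.5, 18.3]
eef_rot: [-3.142, 0.0, 0.22]
wrist_force: [-0.8, 0.2, 0.4]
finger_gap: 11.4
finger_force: 45.0
clock: 4.45
eef_pos: [545.1, -315.5, 59.9]
eef_rot: [3.141, -0.0, 0.22]
wrist_force: [0.1, -0.9, -1.3]
finger_gap: 11.5
finger_force: 45.0
clock: 4.55
eef_pos: [546.2, -316.3, 61.7]
eef_rot: [3.138, -0.003, 0.22]
wrist_force: [0.4, 0.3, -1.0]
finger_gap: 11.5
finger_force: 45.0
```

```bash
python3 tgt.py 410 -180 58 -0.155
```

```text
delta [-103.3, -162.7, 2.8] [0.0028, -0.0039, 0.3748] j [-0.58  0.59  1.4  -0.    1.15  0.77] t 4.55
```

Converted, -163 mm is -0.2173, -145 mm is -0.1933, 0.375 rad is 0.1194.

```bash
echo '{"motion":[[-0.02,-0.0267,0,0,0,0.0159],[-0.0533,-0.08,0,0,0,0.0446],[-0.0933,-0.14,0,0,0,0.0796],[-0.1267,-0.1933,0,0,0,0.1114],[-0.1373,-0.2173,0,0,0,0.1194]]}' > next.json && python3 nudge.py next.json ;  echo '{"motion":[[0,0,0,0,0,0]]}' > next.json && python3 nudge.py next.json; python3 tgt.py 421.5 11.1 58 -0.155
```

```text
clock: 5.05
eef_pos: [406.1, -176.6, 58.2]
eef_rot: [-3.141, 0.001, -0.159]
wrist_force: [0.6, 0.7, -0.8]
finger_gap: 11.5
finger_force: 45.0
clock: 5.15
eef_pos: [407.6, -177.3, 58.7]
eef_rot: [-3.142, -0.0, -0.155]
wrist_force: [-0.3, -0.4, -1.4]
finger_gap: 11.8
finger_force: 45.0
delta [-15.4, -188.2, 0.7] [-0.0001, -0.0, 0.0001] j [-0.49  0.22  1.94  0.    0.99  1.23] t 5.15
```

Converted, -188 mm is -0.2507, -165 mm is -0.22.

```bash
echo '{"motion":[[-0.0027,-0.0333,0,0,0,0],[-0.0067,-0.0933,0,0,0,0],[-0.0133,-0.16,0,0,0,0],[-0.0187,-0.22,0,0,0,0],[-0.0205,-0.2507,0,0,0,0]]}' > next.json && python3 nudge.py next.json ;  echo '{"motion":[[0,0,0,0,0,0],[0,0,0,0,0,0]]}' > next.json && python3 nudge.py next.json; python3 - <<'E'
from h import *
u=np.array([np.cos(.155),-np.sin(.155)]); t=np.array([-u[1],u[0]]); P=np.array([624,-20.6])
s=manip.read_state(); print(s["eef_pos"],s["eef_rot"])
for n in("scene","top","wrist"):
    im,w=cloud(n); cv2.imwrite(f"pics/{n}2.png",im[:,:,::-1])
    hsv=cv2.cvtColor(im,cv2.COLOR_RGB2HSV)
    m=(hsv[...,1]>130)&(abs(hsv[...,0].astype(int)-110)<14)&(w[...,0]>420)&(w[...,0]<680)&(abs(w[...,1]+10)<100)&(w[...,2]>20)
    p=w[m]; 
    if len(p)<50: print(n,len(p)); continue
    q=p[p[:,2]>75]; print(n,len(p),"rim rect",cv2.minAreaRect(q[:,:2].astype(np.float32)),"z pct",np.percentile(p[:,2],[1,5,95,99]))
    d=(p[:,:2]-P); print("  along",np.percentile(d@u,[.5,99.5]),"across",np.percentile((d@t)[d@u>-140],[.5,99.5]))
    far=p[(d@u>-60)&(p[:,2]>80)]; near=p[(d@u<-140)&(d@u>-155)&(p[:,2]>80)]
    print("  rim z far",np.percentile(far[:,2],90) if len(far) else 0,"near",np.percentile(near[:,2],90) if len(near) else 0)
    for sg in(1,-1):
        e=p[(sg*(d@t)>25)&(d@u>-60)&(p[:,2]>70)]
        if len(e): print("  nose at side",sg,np.percentile((e[:,:2]-P)@u,98))
    g=(abs(hsv[...,0].astype(int)-65)<18)&(hsv[...,1]>120)&(abs(w[...,0]-625)<25)&(abs(w[...,1]+20)<45)&(w[...,2]>50)
    q=w[g]
    if len(q): e=q[:,:2]-P; print("  paddle",len(q),"along",np.percentile(e@u,[2,50,98]),"across",np.percentile(e@t,[1,99]),"z",np.percentile(q[:,2],[1,99]))
E
```

```text
clock: 5.65
eef_pos: [423.4, 11.7, 58.6]
eef_rot: [-3.141, -0.001, -0.153]
wrist_force: [-0.1, -0.3, -1.7]
finger_gap: 11.4
finger_force: 45.0
clock: 5.85
eef_pos: [423.3, 9.1, 58.4]
eef_rot: [3.141, -0.0, -0.154]
wrist_force: [0.2, -0.3, -0.9]
finger_gap: 11.7
finger_force: 45.0
[423.33016235   9.1302369   58.4130863 ] [ 3.14149494e+00 -3.79449017e-04 -1.53817095e-01]
scene 2343 rim rect ((509.2591247558594, -4.383453369140625), (105.13862609863281, 182.04014587402344), 76.332275390625) z pct [30.1475525  32.55702327 83.08576916 86.24434379]
  along [-198.92490639  -29.61034715] across [-52.89283351  47.78650171]
  rim z far 0 near 86.55239369879547
  nose at side 1 -32.42949187481812
  nose at side -1 -29.001162470836864
  paddle 292 along [0.50746628 4.29763793 6.21649327] across [-31.31956116  29.54152312] z [ 70.39330573 117.72970713]
top 2843 rim rect ((525.4654541015625, -7.67864990234375), (98.79679870605469, 144.09286499023438), 81.1318130493164) z pct [27.73340004 29.53327035 82.91474543 86.04788363]
  along [-166.33843528  -28.00500428] across [-51.25905441  46.55023628]
  rim z far 81.4227563120364 near 86.87957169577179
  nose at side 1 -27.746608350691563
  nose at side -1 -27.729731955555298
  paddle 112 along [1.46501917 3.16963594 6.47146526] across [-29.15134279  31.61588497] z [ 76.28668763 121.39740899]
wrist 28072 rim rect ((493.6138610839844, 3.7298927307128906), (110.98469543457031, 148.60780334472656), 80.99150085449219) z pct [27.804917   28.78973772 82.70951507 84.12631856]
  along [-200.79222198  -41.3446647 ] across [-50.82387558  47.85398317]
  rim z far 0 near 84.46411565367592
  nose at side 1 -57.193452924018466
  nose at side -1 -57.749233527355116
```

View pics/scene2.png

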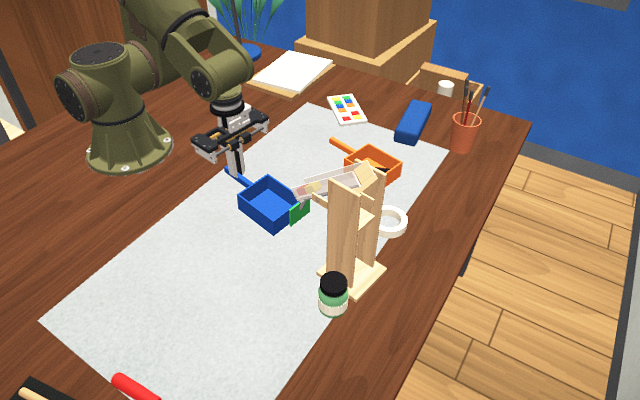

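The scene view shows the dish in front of the paddle at (300,212), drooping about 3° at the nose. I level it, then check before pushing.

Converted, -2 mm is -0.0027, -1 mm is -0.0013, 0.05 rad is 0.0159.

```bash
echo '{"motion":[[0,-0.0013,0,0,0.008,0],[0,-0.0027,0,0,0.0159,0],[0,-0.0027,0,0,0.0159,0],[0,-0.0027,0,0,0.0159,0]]}' > next.json && python3 nudge.py next.json; cat > chk.py <<'E'
from h import *
u=np.array([np.cos(.155),-np.sin(.155)]); t=np.array([-u[1],u[0]]); P=np.array([624,-20.6])
im,w=cloud("top"); hsv=cv2.cvtColor(im,cv2.COLOR_RGB2HSV)
p=w[(hsv[...,1]>130)&(abs(hsv[...,0].astype(int)-110)<14)&(w[...,0]>420)&(w[...,0]<680)&(abs(w[...,1]+10)<100)&(w[...,2]>20)]
d=p[:,:2]-P; a=d@u; nose=np.percentile(a,99.5); print("nose",nose,"across",np.percentile((d@t)[a>nose-100],[.5,99.5]))
for lo,hi in((-15,2),(-122,-108)):
    f=p[(a>nose+lo)&(a<nose+hi)]; print(" rim z",np.percentile(f[:,2],[80,90,97]))
f=p[(abs(d@t)<35)&(p[:,2]<75)]; b=(f[:,:2]-P)@u; print(" floor slope",np.polyfit(b,f[:,2],1)[0])
E
python3 chk.py
```

```text
clock: 6.4
eef_pos: [423.1, 11.2, 58.5]
eef_rot: [-3.142, -0.05, -0.155]
wrist_force: [0.2, 0.0, -2.2]
finger_gap: 11.7
finger_force: 45.0
nose -29.437465380187817 across [-48.93288649  49.05791698]
 rim z [82.53177938 84.45395984 86.0043053 ]
 rim z [87.42876619 88.93907701 90.50241263]
 floor slope 0.0016838170539151846
```

Converted, 29 mm is 0.0387, 25 mm is 0.0333.

```bash
echo '{"motion":[[0.0067,0,0.0003,0,0,0],[0.016,0,0.0008,0,0,0],[0.0253,0,0.0013,0,0,0],[0.0333,0,0.0016,0,0,0],[0.0387,0,0.0019,0,0,0]]}' > next.json && python3 nudge.py next.json; echo '{"motion":[[0.0053,0,0.0003,0,0,0],[0.0107,0,0.0005,0,0,0],[0.016,0,0.0008,0,0,0],[0.0213,0,0.0011,0,0,0],[0.0267,0,0.0013,0,0,0]]}' > next.json && python3 nudge.py next.json; python3 chk.py
```

```text
clock: 6.95
eef_pos: [452.4, 6.6, 58.3]
eef_rot: [3.142, -0.05, -0.155]
wrist_force: [0.1, -0.0, -0.5]
finger_gap: 11.8
finger_force: 45.0
clock: 7.45
eef_pos: [471.8, 3.6, 58.3]
eef_rot: [3.142, -0.05, -0.155]
wrist_force: [-2.3, 0.9, -1.2]
finger_gap: 11.2
finger_force: 45.0
nose 18.400600600543495 across [-48.83447147  48.89130271]
 rim z [67.18829992 71.52843527 73.8889535 ]
 rim z [83.54853648 84.66681865 86.31216033]
 floor slope -0.02687147780854233
```

Converted, 17 mm is 0.0227, 14 mm is 0.0187.

```bash
echo '{"motion":[[0.0067,0,0.0003,0,0,0],[0.0133,0,0.0007,0,0,0],[0.0187,0,0.0009,0,0,0],[0.0227,0,0.0011,0,0,0],[0.0227,0,0.0011,0,0,0]]}' > next.json && python3 nudge.py next.json; python3 chk.py;  echo '{"motion":[[0,0,0,0,0,0],[0,0,0,0,0,0],[0,0,0,0,0,0],[0,0,0,0,0,0],[0,0,0,0,0,0]]}' > next.json && python3 nudge.py next.json;python3 - <<'E'
from h import *
a=manip.camera("top")[0][130:280,260:420]; b=manip.camera("scene")[0][130:250,200:400]
im=np.hstack([cv2.resize(a,(400,375)),cv2.resize(b,(400,375))]); cv2.imwrite("pics/push.png",im[:,:,::-1])
E
```

```text
clock: 8.0
eef_pos: [488.8, 0.9, 58.4]
eef_rot: [3.142, -0.05, -0.155]
wrist_force: [-1.5, 0.7, -0.4]
finger_gap: 10.8
finger_force: 45.0
nose 33.54719251008132 across [-49.56448401  48.80583706]
 rim z [53.11788354 55.11468986 57.18553494]
 rim z [77.78755272 78.94833744 80.33548952]
 floor slope -0.14855056229383737
clock: 8.55
eef_pos: [488.6, 1.0, 58.5]
eef_rot: [-3.142, -0.051, -0.155]
wrist_force: [0.4, 0.0, -0.5]
finger_gap: 10.4
finger_force: 45.0
```

View pics/push.png

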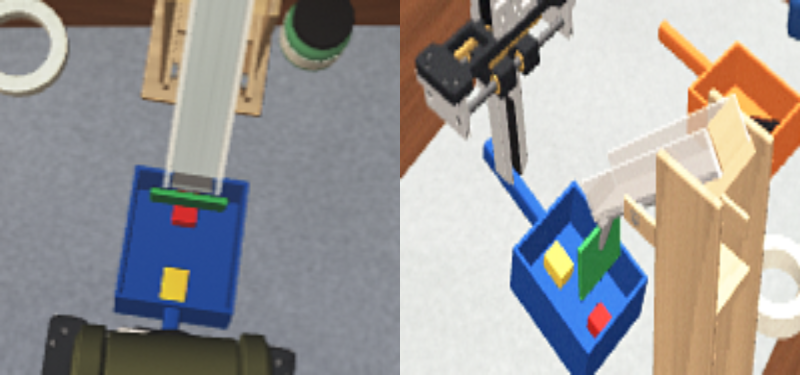

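The picture shows both blocks in the dish, yellow at (175,284) and red at (184,216). The nose has drooped, and the paddle has slipped over the far rim and hangs inside the dish. I tighten the grip and measure before withdrawing.

```bash
echo '{"motion":[[0,0,0,0,0,0],[0,0,0,0,0,0]]}' > next.json && python3 nudge.py next.json 0 60; cat > chk2.py <<'E'
from h import *
u=np.array([np.cos(.155),-np.sin(.155)]); t=np.array([-u[1],u[0]]); P=np.array([624,-20.6])
for n in("top","scene"):
    im,w=cloud(n); hsv=cv2.cvtColor(im,cv2.COLOR_RGB2HSV); h=hsv[...,0].astype(int); S=hsv[...,1]>120
    box=(w[...,0]>420)&(w[...,0]<720)&(abs(w[...,1]+10)<100)&(w[...,2]<140)
    for nm,m in(("blue",abs(h-110)<14),("green",abs(h-65)<18),("red",(h<6)|(h>175)),("yel",abs(h-25)<6)):
        p=w[m&S&box]
        if len(p)<5: continue
        d=p[:,:2]-P; a=d@u; c=d@t; print(n,nm,len(p),"along",np.percentile(a,[1,50,99]).round(1),"across",np.percentile(c,[1,99]).round(1),"z",np.percentile(p[:,2],[1,50,99]).round(1))
        if nm=="blue":
            for sg in(1,-1):
                r=p[(sg*c>44)&(sg*c<53)]; ar=(r[:,:2]-P)@u
                print("   rim prof",[(int(x),round(float(np.percentile(r[(ar>x)&(ar<x+15),2],90)),1)) for x in range(-100,60,15) if ((ar>x)&(ar<x+15)).sum()>3])
E
python3 chk2.py
```

```text
clock: 8.85
eef_pos: [488.4, 1.0, 58.4]
eef_rot: [3.142, -0.05, -0.155]
wrist_force: [-0.5, -0.9, -0.9]
finger_gap: 9.7
finger_force: 60.0
top blue 2193 along [-95.9 -36.7  31.4] across [-48.7  48.4] z [ 5.4 22.2 77.9]
   rim prof [(-100, 65.4), (-85, 77.8), (-70, 74.2), (-55, 70.9), (-40, 66.7), (-25, 62.8), (-10, 59.6), (5, 56.1), (20, 51.4)]
   rim prof [(-100, 60.3), (-85, 77.6), (-70, 71.6), (-55, 69.5), (-40, 66.0), (-25, 61.6), (-10, 59.6), (5, 55.4), (20, 49.8)]
top green 127 along [1.4 2.9 7.2] across [-29.2  31.9] z [ 74.3 115.8 120. ]
top red 72 along [-8.7 -1.8 11.3] across [-9.  10.3] z [15.5 25.4 31.2]
top yel 123 along [-76.9 -63.2 -49.7] across [-9.  11.2] z [34.8 40.8 48.7]
scene blue 2189 along [-173.8  -42.2   30.3] across [-50.9  48.5] z [ 6.3 38.3 86.7]
   rim prof [(-100, 53.4), (-85, 73.3), (-70, 65.2), (-55, 59.1), (-40, 19.3), (-25, 37.2), (-10, 55.9), (5, 52.7), (20, 50.0)]
   rim prof [(-100, 68.5), (-85, 73.9), (-70, 70.8), (-55, 66.7), (-40, 61.3), (-25, 60.0), (-10, 55.6), (5, 52.8), (20, 49.3)]
scene green 298 along [-0.6  4.1  6.1] across [-31.4  30.7] z [ 68.9  91.  118. ]
scene red 70 along [-9.  -0.2  9.2] across [-10.7  10.2] z [13.9 24.3 28.6]
scene yel 65 along [-80.3 -63.6 -50.7] across [-10.8   9.1] z [26.6 35.4 44.5]
```

Converted, -35 mm is -0.0467, -24 mm is -0.032.

```bash
echo '{"motion":[[-0.0013,0,-0.0053,0,0,0],[-0.008,0,-0.0057,0,0,0],[-0.0187,0,-0.0063,0,0,0],[-0.032,0,-0.0069,0,0,0],[-0.0467,0,-0.0077,0,0,0]]}' > next.json && python3 nudge.py next.json; echo '{"motion":[[-0.016,0,-0.0008,0,0,0],[-0.032,0,-0.0016,0,0,0],[-0.048,0,-0.0024,0,0,0],[-0.0613,0,-0.0031,0,0,0],[-0.0667,0,-0.0033,0,0,0]]}' > next.json && python3 nudge.py next.json; python3 chk2.py
```

```text
clock: 9.45
eef_pos: [452.5, 6.6, 62.4]
eef_rot: [3.142, -0.05, -0.155]
wrist_force: [-0.0, -0.3, -1.6]
finger_gap: 9.6
finger_force: 60.0
clock: 9.95
eef_pos: [403.2, 14.4, 62.5]
eef_rot: [-3.142, -0.05, -0.155]
wrist_force: [-0.1, 0.6, -1.5]
finger_gap: 9.5
finger_force: 60.0
top blue 2558 along [-197.  -118.8  -54.4] across [-48.5  48.8] z [ 4.1 23.7 82.1]
   rim prof [(-100, 60.1), (-85, 57.4), (-70, 52.7)]
   rim prof [(-100, 59.3), (-85, 55.1), (-70, 52.3)]
top green 108 along [1.3 3.2 6.9] across [-29.1  31.7] z [ 75.3 116.1 121.1]
top red 129 along [-95.9 -81.4 -66. ] across [-8.4 11.1] z [16.1 24.3 30.4]
top yel 135 along [-165.2 -151.1 -136.8] across [-8.5 11.5] z [35.9 43.  49.2]
scene blue 2207 along [-197.1 -128.1  -57. ] across [-50.8  49.1] z [ 6.6 36.4 79.9]
   rim prof [(-100, 56.5), (-85, 52.7), (-70, 51.4)]
   rim prof [(-100, 56.5), (-85, 53.4), (-70, 49.9)]
scene green 295 along [-3.9  4.2  6.3] across [-31.1  31.4] z [ 66.6  91.4 118. ]
scene red 57 along [-96.  -89.  -79.2] across [-10.7  11.3] z [16.1 24.5 29.3]
scene yel 99 along [-167.3 -151.6 -138.8] across [-10.2  10.5] z [27.2 40.5 47.6]
```

Converted, 0.25 rad is 0.0796.

```bash
echo '{"motion":[[0,0,0,0,0.0159,0],[0,0,0,0,0.0318,0],[0,0,0,0,0.0477,0],[0,0,0,0,0.0637,0],[0,0,0,0,0.0796,0]]}' > next.json && python3 nudge.py next.json; cat > chk3.py <<'E'
from h import *
im,w=cloud("top"); cv2.imwrite("pics/top_last.png",im[:,:,::-1]); hsv=cv2.cvtColor(im,cv2.COLOR_RGB2HSV); h=hsv[...,0].astype(int); S=hsv[...,1]>120
u=np.array([np.cos(.155),-np.sin(.155)]); t=np.array([-u[1],u[0]]); P=np.array([624,-20.6])
box=(w[...,0]>380)&(w[...,0]<620)&(abs(w[...,1]+5)<90)
p=w[box&S&(abs(h-110)<14)]; d=p[:,:2]-P; a=d@u; c=d@t; n=np.percentile(a,99.5)
f=(abs(c)<38)&(a<n-14)&(a>n-85); k=np.polyfit(a[f],p[f,2],1)
f&=abs(p[:,2]-np.polyval(k,a))<6; k=np.polyfit(a[f],p[f,2],1); kc=np.polyfit(c[f],p[f,2],1)
print("nose",n,"floor slope",k[0],"side slope",kc[0],"floor z far/near",np.polyval(k,n-4),np.polyval(k,n-116),manip.read_state()["eef_pos"])
E
python3 chk3.py
```

```text
clock: 10.55
eef_pos: [404.6, 14.1, 62.7]
eef_rot: [-3.141, -0.302, -0.155]
wrist_force: [1.1, -0.6, -1.6]
finger_gap: 8.9
finger_force: 60.0
nose -58.24952812634674 floor slope -0.24723859965249093 side slope 0.0002963514831643286 floor z far/near 2.2907768914645352 29.981500052543517 [403.54485579  14.26494738  62.06761759]
```

```bash
python3 - <<'E'
from h import *
a=manip.camera("wrist")[0]; b=manip.camera("scene")[0][100:230,170:330]
im=np.hstack([cv2.resize(a,(400,325))[:, :],cv2.resize(b,(400,325),interpolation=cv2.INTER_CUBIC)]); cv2.imwrite("pics/g.png",im[:,:,::-1])
E
```

```text
(no output)
```

View pics/g.png

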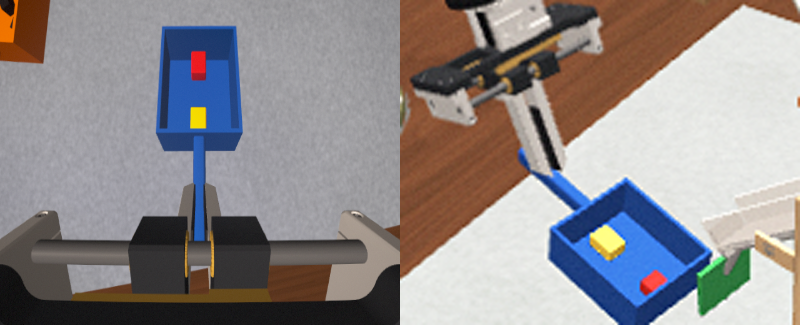

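The picture shows both blocks in the dish, red at (198,65) and yellow at (198,117). The dish's far edge rests on the desk and the handle pivots in the fingers. I lower the handle gently until the dish is flat.

Converted, 33 mm is 0.044, -14.7 mm is -0.0196.

```bash
echo '{"motion":[[-0.004,0,0.0087,0,0,0],[-0.008,0,0.0173,0,0,0],[-0.012,0,0.0267,0,0,0],[-0.016,0,0.036,0,0,0],[-0.0196,0,0.044,0,0,0]]}' > next.json && python3 nudge.py next.json - 20; echo '{"motion":[[0,0,0,0,0,0]]}' > next.json && python3 nudge.py next.json; python3 chk3.py
```

```text
clock: 11.2
eef_pos: [399.6, 14.9, 25.7]
eef_rot: [3.141, -0.299, -0.155]
wrist_force: [-0.5, -0.7, 0.2]
finger_gap: 10.6
finger_force: 20.0
clock: 11.3
eef_pos: [399.3, 14.9, 25.6]
eef_rot: [3.141, -0.298, -0.155]
wrist_force: [-1.4, 0.6, 0.2]
finger_gap: 10.4
finger_force: 20.0
nose -60.63177582424403 floor slope -0.02222409413929291 side slope 0.0015688482288842064 floor z far/near 4.145420918230726 6.634519461831532 [399.65300413  14.87628221  26.1520564 ]
```

Converted, 3.8 mm is 0.0051, -1.2 mm is -0.0016.

```bash
echo '{"motion":[[-0.0005,0,0.0017,0,0,0],[-0.0011,0,0.0033,0,0,0],[-0.0016,0,0.0051,0,0,0],[-0.0016,0,0.0051,0,0,0]]}' > next.json && python3 nudge.py next.json - 5; python3 chk3.py; echo '{"motion":[[0,0,0,0,0,0],[0,0,0,0,0,0],[0,0,0,0,0,0],[0,0,0,0,0,0],[0,0,0,0,0,0]]}' > next.json && python3 nudge.py next.json 60;echo '{"motion":[[0,0,0,0,0,0],[0,0,0,0,0,0]]}' > next.json && python3 nudge.py next.json; python3 chk3.py
```

```text
clock: 11.75
eef_pos: [399.9, 14.9, 22.7]
eef_rot: [-3.142, -0.3, -0.155]
wrist_force: [-0.7, -0.3, 2.3]
finger_gap: 0.5
finger_force: 1.0
nose -62.1023005337239 floor slope 0.010119928396114376 side slope 0.0015318719792813496 floor z far/near 5.4578776625652345 4.324445682200425 [399.97006842  14.87797889  22.72631145]
clock: 12.3
eef_pos: [399.9, 14.9, 22.6]
eef_rot: [-3.142, -0.3, -0.155]
wrist_force: [-0.1, 1.5, 0.6]
finger_gap: 37.0
finger_force: 0.5
clock: 12.5
eef_pos: [399.9, 14.9, 22.6]
eef_rot: [3.142, -0.3, -0.155]
wrist_force: [0.8, 0.5, 0.8]
finger_gap: 53.0
finger_force: 0.0
nose -59.65627161662728 floor slope 0.015129281076371067 side slope 0.0005467689698338611 floor z far/near 5.056193110822797 3.3617136302692363 [399.76705244  14.84976965  22.55231671]
```

The dish is flat and released, so I retreat along the tool axis and check.

Converted, -120 mm is -0.16, -110 mm is -0.1467.

```bash
echo '{"motion":[[0,0,-0.0267,0,0,0],[0,0,-0.0667,0,0,0],[0,0,-0.1067,0,0,0],[0,0,-0.1467,0,0,0],[0,0,-0.16,0,0,0]]}' > next.json && python3 nudge.py next.json 94; echo '{"motion":[[0,0,0,0,0,0],[0,0,0,0,0,0]]}' > next.json && python3 nudge.py next.json; python3 chk3.py; python3 - <<'E'
from h import *
b=manip.camera("scene")[0][90:290,160:420]; a=cv2.imread("pics/top_last.png")[:,:,::-1][130:330,240:430]
im=np.hstack([cv2.resize(a,(380,400)),cv2.resize(b,(420,400))]); cv2.imwrite("pics/end.png",im[:,:,::-1])
E
```

```text
clock: 13.05
eef_pos: [365.1, 20.4, 139.8]
eef_rot: [-3.141, -0.303, -0.155]
wrist_force: [1.1, 0.1, 0.2]
finger_gap: 92.7
finger_force: 0.0
clock: 13.25
eef_pos: [364.7, 20.3, 136.7]
eef_rot: [3.142, -0.3, -0.155]
wrist_force: [-0.2, 0.5, 0.4]
finger_gap: 94.1
finger_force: 0.0
nose -59.42054347514479 floor slope 0.02794050507393316 side slope -0.0050882821764042865 floor z far/near 5.844919318178803 2.7155827498982896 [364.51785082  20.31132309 136.37043743]
```

View pics/end.png

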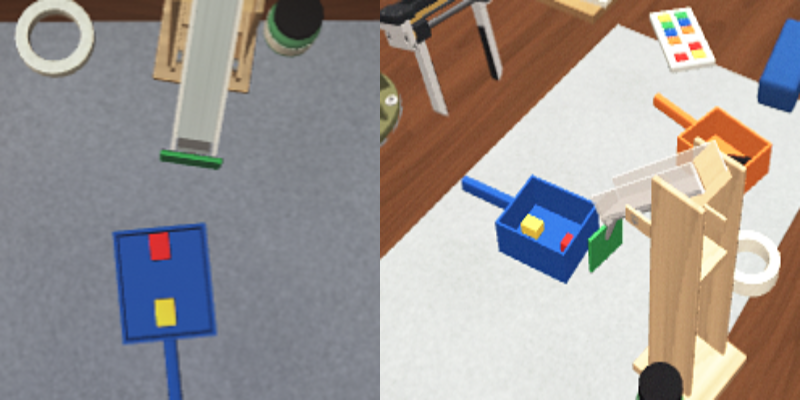

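The picture shows the dish flat on the desk, with red at (160,246) and yellow at (166,312) inside it. The chute is empty and the gripper is clear.

```bash
python3 -c "
from cell import manip
print(manip.sign_off())"
```

```text
the job is handed in; nothing more can be done
None
```

The blue dish is upright on the desk with both blocks in it, the gripper is clear, no block landed on the desk, and the job was handed in at about 13 s; however, the dish pivoted nose-down in the grip during the push, the paddle slipped over its far rim, and the far edge was at or near the desk about 1 s later, so I can't be sure it was fully held up when the blocks landed.

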